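# Bolt the herb dicer's cover shut

### The job

Lock the closed cover of the herb dicer: press the long spring catch plate right down with one fingertip and keep it fully down while the other fingertip pushes the bolt by its upright tab, all the way until it stops in the keeper. Then let go, so that the catch springs back up and keeps the bolt home. Grip and lift nothing, and leave everything else standing where it is.

Things in the scene. Friction and masses are not known exactly. Their poses are not given: they have to be found in the camera images.
- dicer: Herb dicer, fixed; sizes in mm in its own frame, z above the table. Origin on the table. Base: x -100..100, y -135..200, deck at z 34. +y = the way the bolt slides home. Side by side on the deck: catch plate centred on x -28, bolt bar on x +28. Housing: x -90..90, y 85..190, z to 152. Keeper with upright tongue: y 57..91, z to 108. Guide brackets over the bar: y -113..-97 and 14..30, z to 68.
- bolt_tab (a point): Point in the bolt's upright steel tab, above the bar's centre line, 108 mm over the table; moves with the bolt. Tab: 24 wide (dicer x) x 6 thick (dicer y), from the bar's top at z 61 to z 108, then a round head (24 dia, facing y) to z 120. A fingertip at its -y side pushes it to +y. Axes as the dicer's; at bolt = 0 it is at dicer x 28, y -50.
- bolt (a joint): Bolt travel in m along dicer +y: 0 to 0.003 drawn back (a tooth of the catch keeps it there), 0.045 fully home on its end stop. No spring; about 1.5 N friction, free to slide only while the catch is more than 6 mm down. From 0.042 on the catch can rise behind it and keep it home.
- catch_top (a point): Centre of the top face of the catch's press plate, 87 mm above the table when up (dicer x -28, y -37.5); moves with the catch. Plate: flat steel, 24 wide (dicer x) x 115 long (dicer y) x 6 thick, beside and parallel to the bolt. It goes straight down wherever along its length it is pressed, and a fingertip can slide along it while holding it down. Axes as the dicer's.
- catch (a joint): How far the catch plate is pressed down, in m: 0 up, 0.012 on its hard stop (plate top 75 mm above the table). Spring: 3 N at the start, 6 N at the stop. Counts as held down from 0.008. It springs up by itself when let go; if it stays half down it is resting under the bolt's side peg, and the bolt is not fully home.
- spice_jar: Bystander, not to be moved: small glass jar, 38 dia x 62 tall, standing on the dicer's deck (mm); origin at its underside
- herb_tub: Bystander, not to be moved: clear open tub 110 x 160 x 65 tall (mm); origin at its underside
- bench_brush: Bystander, not to be moved: brush 190 long lying on the table (mm); origin at its underside
- oil_bottle: Bystander, not to be moved: green glass bottle 56 dia x 150 tall (mm); origin at its underside
- measure_cup: Bystander, not to be moved: steel cup 68 dia x 60 tall (mm); origin at its underside
- salt_jar: Bystander, not to be moved: glass jar 62 dia x 95 tall (mm); origin at its underside
- scraper: Bystander, not to be moved: spatula 200 long lying on the table (mm); origin at its underside

How it is judged:
By the outcome, as a careful person would: the job done as asked, in the order asked, and still so for the second after the job is handed in, with the robot touching nothing.
It also fails if it takes over 35 s, if anything falls off the work surface, if the arm or the gripper's body presses on something with over 40 N, if the wrist force passes 120 N, or if a joint passes its speed limit or range.

### The arm

A 6-joint arm with a two-finger parallel gripper is mounted at the origin on the work surface. World frame = base frame: x ahead of the robot, y to its left, z up, the work surface at z = 0. Lengths are in m, angles in rad, forces in N, time in s.
With the tool pointing down it reaches from about 0.425 to 0.95 m from the base axis. Payload 3.5 kg.
Tool frame: the origin (TCP) lies midway between the tips of the shut fingers; the grasp point (between the pads) lies 19 mm behind it; z points along the fingers, y is the direction in which the jaws open and shut (so a half turn about z gives the same grasp; the last joint's range is limited). The gripper opens to 85 mm and grips with 20 to 120 N. Pads are 22 mm wide; open, the fingers measure 114 mm over their backs; the gripper's body (76 mm by 85 mm) begins 54 mm behind the grasp point. The pads swing forward as they close: fully open they stand 13 mm farther back than shut.
Start: joints at [1.101, 0.286, 1.577, -0, 1.279, -0.15], TCP at [0.212, 0.641, 0.231] pointing down, gripper open.
Joint ranges: [-2.77, 2.77], [-0.9, 2.22], [0.21, 2.48], [-1.53, 4.67], [0.24, 2.81], [-2.84, 2.84]. Speed limits (rad/s): [2.79, 2.79, 3.14, 3.14, 3.14, 3.14].

### API

Orientations are given as a unit quaternion [x, y, z, w].
In Python, from plant import * gives the robot as it stands.
- The arm moves only by the shell command python3 -m jog 'ROWS' [FORCE]. ROWS is a JSON object of lists of equal length, an entry for each row: "travel": the shift along the world's x, y, z in mm, a list of three; "dr": the turn, a rotation vector about the world's x, y, z in degrees, a list of three; "jaw": the closure in counts, from 0 (fully open) to 255 (shut). In form: {"travel": [[x, y, z], ...], "dr": [[wx, wy, wz], ...], "jaw": [jaw, ...]}. A call has 1 to 5 rows; each row shifts and turns the commanded pose from where the row before left it; what a row does not reach is not made up. A row lasts 1/12 s, in which the tool goes at most 41.7 mm and 7.16 degrees, less where a joint would pass 70% of its speed; a pose out of reach is approached as far as the arm can. A call is refused whole if a number of a shift passes 41.7 or a number of a turn 7.16, either way. A call with a gripper value outside its range is refused whole. The fingers move at their own pace and stop on an object; FORCE is the grip in N (left out, the last holds). Time passes only in rows, so rows that do not move let the fingers close. It gives the time, the measured TCP pose, the force and the opening at its end, in the units of the state.
- get_state(): the state, without advancing time (a new reading comes with each control period).
- read_camera(name): name is "scene" or "top" or "wrist"; returns the picture (400x640x3 uint8, red, green, blue); there is no depth.
- camera_info(name): a dict with "K" (3x3 intrinsics, pixels), "k1" (the pictures are not rectified: a ray, as slopes to the right and down, at radius r is drawn at 1 + k1 r^2 times it, then the intrinsics apply), "R" (3x3) and "t" (3): a world point X has camera coordinates R X + t; the wrist camera has in their place "mount" (4x4, takes a point from camera to tool coordinates, whose origin is the TCP and whose axes are the flange's). Camera axes: x right, y down, z forward; pixel columns grow to the right and rows downward; lengths in m; the calibration is good to about 2 mm. A picture is of the moment at which its call begins: read the wrist's pose just before it. camera_info takes no time and is no camera call.
- sign_off(): hands the job in, once; it reports no verdict.
The state is a dict: "time": time; "qpos": joint angles; "dq": joint speeds; "joint_efforts": joint torques, N m; "eef_pos": TCP position; "tcp_rot": TCP orientation; "contact_force": force on the tool from outside, world axes, zero at the start; "wrist_torque": the same for the moment, N m; "opening": opening from 0.0 (shut) to 1.0 (fully open).
Only numpy, scipy, OpenCV 4.12 (cv2) and the standard library are available. Lean on these libraries where they do the work, as an engineer would, in place of code of your own. Each camera call takes 0.05 s, during which the arm holds its last target. There are 200 camera calls.

## Working session

There is one attempt and no reset: what is moved stays moved. The work goes in short steps, Python scripts to look and compute and a shell command to move; the robot and the scene stay as the last step left them, time stands still between calls to the robot, and variables do not carry over. Pictures are saved under pics/ and viewed, about 8 in all and at most 12, crops included, and the job is handed in when it is done.

```bash
ls; mkdir -p pics; python3 - <<'E'
from plant import *
import cv2
s=get_state();print({k:s[k] for k in('time','eef_pos','tcp_rot','opening','contact_force')})
for n in('scene','top'):
    cv2.imwrite(f'pics/{n}0.png',read_camera(n)[...,::-1]);c=camera_info(n);print(n,c)
print(camera_info('wrist'))
E
```

```text
pics
{'time': 0.0, 'eef_pos': array([0.21187227, 0.64019519, 0.2299212 ]), 'tcp_rot': array([ 1.59209842e-01,  9.87244045e-01, -1.13563891e-03, -3.64703733e-04]), 'opening': 1.0021781260252358, 'contact_force': array([-0.13710432,  0.28137491,  0.57575629])}
scene {'K': array([[402.81211935,   0.        , 313.69764213],
       [  0.        , 402.81211935, 194.95140119],
       [  0.        ,   0.        ,   1.        ]]), 'k1': -0.08996199019504625, 'R': array([[-0.03788563,  0.99922252,  0.01091034],
       [ 0.82546196,  0.03744712, -0.56321422],
       [-0.5631849 , -0.01233165, -0.82623889]]), 't': array([-0.02948394, -0.42875581,  1.2537396 ])}
top {'K': array([[403.35432465,   0.        , 318.38077376],
       [  0.        , 403.35432465, 200.93077845],
       [  0.        ,   0.        ,   1.        ]]), 'k1': -0.0801759957407593, 'R': array([[-0.0115811 , -0.99989472,  0.00874228],
       [-0.99588573,  0.01074797, -0.08997832],
       [ 0.08987489, -0.00974836, -0.99590535]]), 't': array([0.04979715, 0.59583944, 0.8974412 ])}
{'K': array([[279.31768616,   0.        , 318.91828384],
       [  0.        , 279.31768616, 196.73420445],
       [  0.        ,   0.        ,   1.        ]]), 'k1': -0.031136218604054685, 'mount': array([[-2.74228963e-04, -9.63020957e-01, -2.69426355e-01,
         6.93275903e-02],
       [ 9.99999867e-01, -3.81645745e-04,  3.46305856e-04,
         3.65996107e-04],
       [-4.36325218e-04, -2.69426224e-01,  9.63020934e-01,
        -1.42645803e-01],
       [ 0.00000000e+00,  0.00000000e+00,  0.00000000e+00,
         1.00000000e+00]])}
```

View pics/scene0.png

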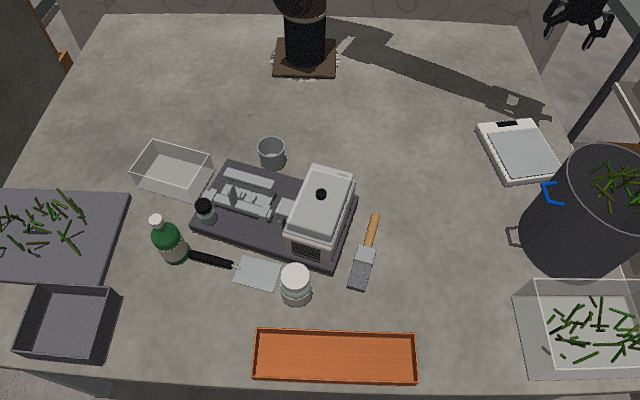

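View pics/top0.png

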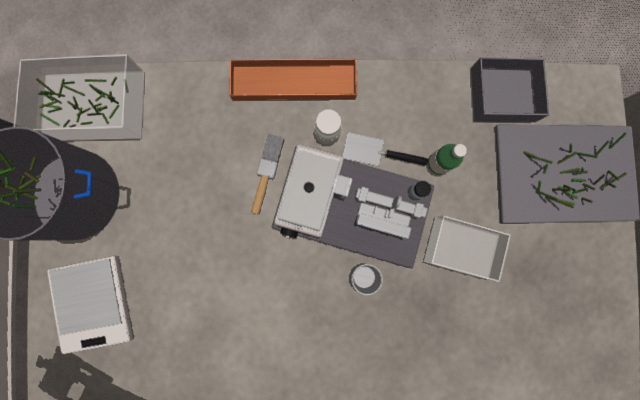

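The scene view shows the dicer at about (275,215) with its housing towards world +y. In the top view it is at about (350,208), the jar stands at (421,190), and the catch and bolt run between (357,190) and (425,235). I'll zoom in on both.

```bash
python3 - <<'E'
import cv2,numpy as np
a=cv2.imread('pics/top0.png')[135:275,260:450];b=cv2.imread('pics/scene0.png')[145:285,180:370]
f=lambda i:cv2.resize(i,None,fx=4.2,fy=2.1*2,interpolation=cv2.INTER_CUBIC)
cv2.imwrite('pics/zt.png',f(a));cv2.imwrite('pics/zs.png',f(b))
E
```

```text
(no output)
```

View pics/zt.png

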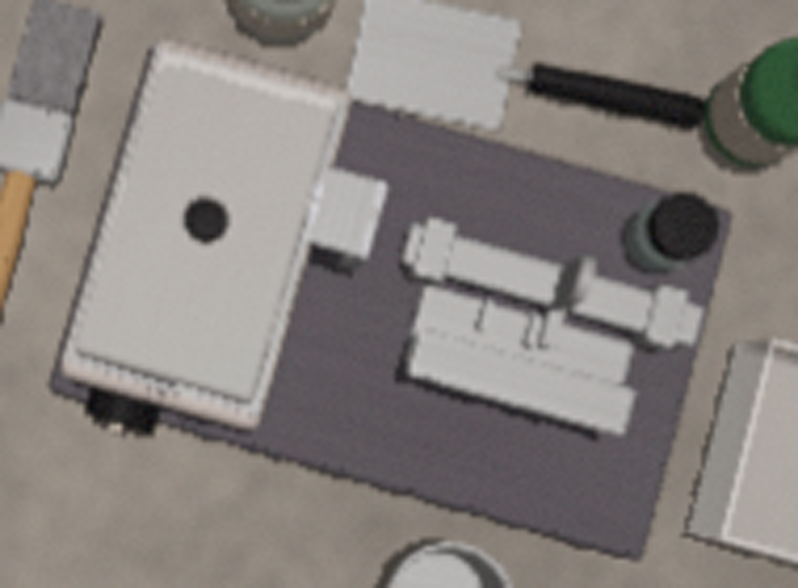

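View pics/zs.png

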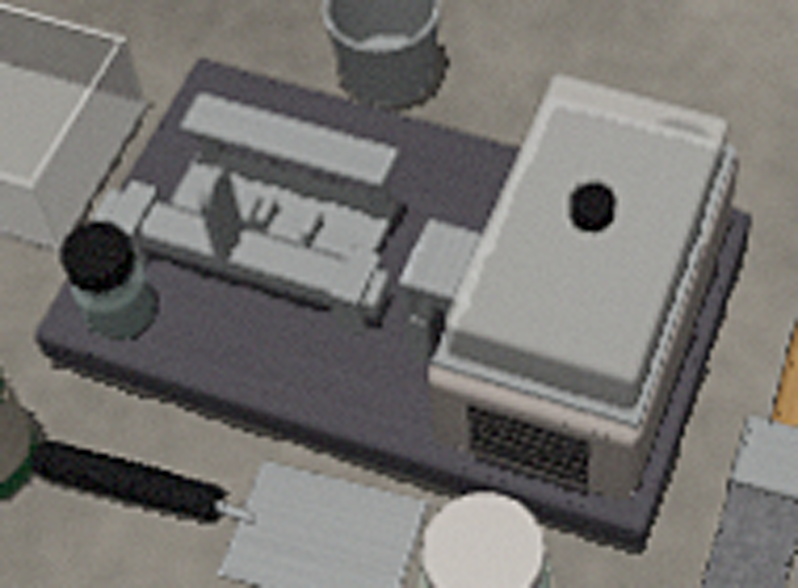

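```bash
cat > h.py <<'E'
import numpy as np,cv2
from plant import *
from scipy.optimize import least_squares
def proj(n,X):
    c=camera_info(n);P=np.atleast_2d(X)@np.array(c['R']).T+c['t']
    s=P[:,:2]/P[:,2:];s=s*(1+c['k1']*(s**2).sum(1,keepdims=True))
    return s@np.array(c['K'])[:2,:2].T+np.array(c['K'])[:2,2]
def world(p,X):
    c,s=np.cos(p[2]),np.sin(p[2]);X=np.atleast_2d(X)/1000.
    return X@np.array([[c,-s,0],[s,c,0],[0,0,1]]).T+[p[0],p[1],0]
E
python3 - <<'E'
from h import *
T=[((728,213),(100,-135,34)),((640,555),(-100,-135,34)),((52,388),(-100,200,34)),((624,434),(-40,-95,87)),((634,390),(-16,-95,87)),((411,376),(-40,20,87)),((412,337),(-16,20,87))]
S=[((40,340),(100,-135,34)),((200,60),(-100,-135,34)),((640,545),(100,200,34)),((748,215),(-100,200,34)),((203,95),(-40,-95,87)),((395,150),(-40,20,87)),((385,185),(-16,20,87)),((182,128),(-16,-95,87))]
def r(p,sel=(0,1)):
    o=[]
    if 0 in sel:o.append(proj('top',world(p,[x for _,x in T]))-(np.array([u for u,_ in T])/4.2+[260,135]))
    if 1 in sel:o.append(proj('scene',world(p,[x for _,x in S]))-(np.array([u for u,_ in S])/4.2+[180,145]))
    return np.vstack(o).ravel()
for sel in((0,),(1,),(0,1)):
    f=least_squares(r,[.5,-.05,-.27],args=(sel,),loss='soft_l1');print(sel,f.x,np.degrees(f.x[2]))
print(r(f.x).reshape(-1,2).round(1).tolist())
p=f.x;np.save('p.npy',p)
print('start target dicer(0,-66):',world(p,(0,-66,75)),'end',world(p,(0,-19,75)))
for n,o in(('top',(260,135)),('scene',(180,145))):
    print(n,((proj(n,world(p,[(28,-53,120),(28,-50,120),(16,-50,108),(40,-50,108),(28,-50,61)]))-o)*4.2).round().tolist())
# jar lid centre, z=.096
g=least_squares(lambda v:(proj('top',world(p,[v[0],v[1],96]))-(np.array([683,226])/4.2+[260,135])).ravel(),[60,-100]);print('jar',g.x)
E
```

```text
(0,) [ 0.57323662 -0.0676665  -0.29128572] -16.689442600984655
(1,) [ 0.57710346 -0.06515681 -0.29821242] -17.086313117745927
(0, 1) [ 0.57506718 -0.06650052 -0.29460594] -16.87967694515642
[[1.2, -1.5], [-0.3, 1.4], [-2.7, -0.3], [-1.1, -0.3], [-0.5, -0.6], [-2.0, -1.4], [0.8, -2.9], [-2.7, -1.3], [-0.8, -1.5], [0.6, -2.2], [1.2, -0.6], [-1.1, -0.8], [0.7, -0.1], [-1.1, 0.1], [-0.9, -0.6]]
start target dicer(0,-66): [[ 0.55590323 -0.12965702  0.075     ]] end [[ 0.56955028 -0.08468194  0.075     ]]
top [[589.0, 276.0], [583.0, 274.0], [572.0, 300.0], [584.0, 254.0], [560.0, 285.0]]
scene [[203.0, 175.0], [209.0, 177.0], [223.0, 172.0], [202.0, 210.0], [227.0, 243.0]]
jar [ 69.86227083 -97.03379238]
```

```bash
R='[15.5,-35.5,0]'
python3 -m jog '{"travel":[[15.5,-35.5,0],[15.5,-35.5,0],[15.5,-35.5,0],[15.5,-35.5,0],[15.5,-35.5,0]],"dr":[[0,0,-4],[0,0,-4],[0,0,-4],[0,0,-4],[0,0,-4]],"jaw":[125,125,125,125,125]}'
python3 -m jog '{"travel":[[15.5,-35.5,0],[15.5,-35.5,0],[15.5,-35.5,0],[15.5,-35.5,0],[15.5,-35.5,0]],"dr":[[0,0,-4],[0,0,-4],[0,0,-4],[0,0,-4],[0,0,-4]],"jaw":[125,125,125,125,125]}'
python3 -m jog '{"travel":[[15.5,-35.5,0],[15.5,-35.5,0],[15.5,-35.5,0],[15.5,-35.5,0],[15.5,-35.5,0]],"dr":[[0,0,-4],[0,0,-4],[0,0,-4],[0,0,-4],[0,0,-4]],"jaw":[125,125,125,125,125]}'
python3 -m jog '{"travel":[[15.5,-35.5,0],[15.5,-35.5,0],[15.5,-35.5,0],[15.5,-35.5,0],[15.5,-35.5,0]],"dr":[[0,0,-4],[0,0,-4],[0,0,-4],[0,0,-4],[0,0,-4]],"jaw":[125,125,125,125,125]}'
python3 -m jog '{"travel":[[15.5,-35.5,-5],[15.5,-35.5,-5],[0,0,0],[0,0,0]],"dr":[[0,0,-4],[0,0,-4],[0,0,-0.6],[0,0,0]],"jaw":[125,125,125,125]}'
python3 - <<'E'
from h import *
import cv2
s=get_state();print({k:s[k] for k in('time','eef_pos','tcp_rot','opening','contact_force')})
im=read_camera('wrist');cv2.imwrite('pics/w1.png',im[...,::-1])
E
```

```text
time: 0.52
eef_pos: [0.2897, 0.4614, 0.2306]
tcp_rot: [0.33, 0.944, -0.001, -0.0]
contact_force: [0.3, -0.1, 0.4]
opening: 0.511
time: 0.93
eef_pos: [0.3671, 0.2839, 0.2309]
tcp_rot: [0.489, 0.873, -0.0, -0.0]
contact_force: [0.6, -0.3, 0.7]
opening: 0.51
time: 1.35
eef_pos: [0.4447, 0.1064, 0.2311]
tcp_rot: [0.633, 0.774, -0.0, -0.0]
contact_force: [0.8, 1.5, 0.1]
opening: 0.512
time: 1.77
eef_pos: [0.5222, -0.0711, 0.2309]
tcp_rot: [0.758, 0.652, -0.0, -0.0]
contact_force: [1.4, 0.1, -0.0]
opening: 0.51
time: 2.1
eef_pos: [0.5529, -0.1419, 0.2198]
tcp_rot: [0.804, 0.594, -0.001, -0.001]
contact_force: [0.7, 0.5, -0.0]
opening: 0.511
{'time': 2.1, 'eef_pos': array([ 0.55290717, -0.14185943,  0.21983721]), 'tcp_rot': array([ 8.04379509e-01,  5.94114081e-01, -6.30398568e-04, -1.29106369e-03]), 'opening': 0.5105637107634475, 'contact_force': array([ 0.66526171,  0.52028429, -0.01154178])}
```

View pics/w1.png

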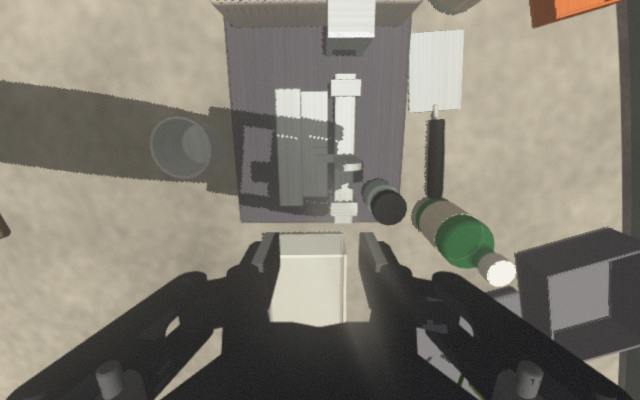

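Wrist view: the catch plate is the left strip, at x 277–301 and y 89–206. The bolt is at x≈345, with its tab near (347,165), and the jar is at (385,205). I'll zoom for a precise fit.

```bash
python3 - <<'E'
import cv2
a=cv2.imread('pics/w1.png')[60:290,230:430]
cv2.imwrite('pics/w1z.png',cv2.resize(cv2.convertScaleAbs(a,alpha=1.4,beta=20)[:150],None,fx=4,fy=4,interpolation=cv2.INTER_CUBIC))
E
```

```text
(no output)
```

View pics/w1z.png

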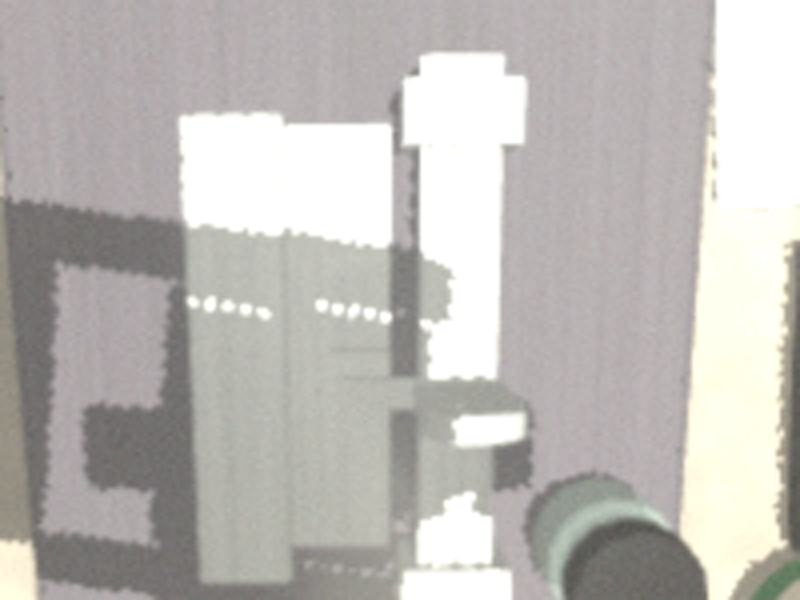

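```bash
cat >> h.py <<'E'
from scipy.spatial.transform import Rotation as Ro
def wproj(s,X):
    c=camera_info('wrist');M=np.eye(4);M[:3,:3]=Ro.from_quat(s['tcp_rot']).as_matrix();M[:3,3]=s['eef_pos']
    M=np.linalg.inv(M@np.array(c['mount']));P=np.atleast_2d(X)@M[:3,:3].T+M[:3,3]
    q=P[:,:2]/P[:,2:];q=q*(1+c['k1']*(q**2).sum(1,keepdims=True))
    return q@np.array(c['K'])[:2,:2].T+np.array(c['K'])[:2,2]
E
python3 - <<'E'
from h import *
s=get_state();print(s['time'])
W=[((180,114),(-40,20,87)),((283,114),(-16,20,87)),((200,583),(-40,-95,87)),((292,583),(-16,-95,87)),((40,648),(-100,-135,34)),((700,648),(100,-135,34))]
U=np.array([u for u,_ in W])/4+[230,60];X=[x for _,x in W]
f=least_squares(lambda p:(wproj(s,world(p,X))-U).ravel(),[.575,-.066,-.295]);p=f.x
print(p,np.degrees(p[2]));print(f.fun.reshape(-1,2).round(1).tolist())
Z=lambda X:((wproj(s,world(p,X))-[230,60])*4).round().tolist()
print('tab base -47/-53',Z([(16,-47,61),(40,-47,61)]),'head',Z([(28,-47,120),(28,-53,120),(16,-47,108),(40,-47,108)]),'brk',Z([(28,30,68),(28,14,68),(28,-97,68)]))
np.save('p.npy',p);print('start',world(p,(0,-72,75)),'end',world(p,(0,-19,75)))
t=Ro.from_quat(s['tcp_rot']).as_matrix();print('tool y ang',np.degrees(np.arctan2(t[1,1],t[0,1])))
# fingertip pixels: project tool points at +-28 jaw, tip z -5
for z in(-4,-6):print(wproj(s,[s['eef_pos']+t@np.array([a,b,z])/1000 for b in(-21,21,-36,36) for a in(11,)]).round().tolist())
E
```

```text
2.15
[ 0.57347421 -0.06599124 -0.27922532] -15.998432408801568
[[-0.0, -0.6], [0.0, -1.1], [1.4, 0.2], [1.6, -0.2], [1.3, 2.2], [-4.9, -0.2]]
tab base -47/-53 [[416.0, 382.0], [505.0, 380.0]] head [[485.0, 415.0], [484.0, 442.0], [427.0, 408.0], [531.0, 406.0]] brk [[465.0, 72.0], [465.0, 140.0], [462.0, 566.0]]
start [[ 0.55363022 -0.13520262  0.075     ]] end [[ 0.5682376  -0.08425535  0.075     ]]
tool y ang -16.9762108528876
[[281.0, 231.0], [360.0, 231.0], [253.0, 231.0], [388.0, 231.0]]
[[281.0, 232.0], [361.0, 232.0], [253.0, 232.0], [389.0, 232.0]]
```

```bash
python3 - <<'E'
from h import *
s=get_state()
W=[((180,114),(-40,20,87)),((283,114),(-16,20,87)),((200,583),(-40,-95,87)),((292,583),(-16,-95,87)),((40,648),(-100,-135,34)),((675,648),(100,-135,34)),((485,415),(28,-47,120))]
U=np.array([u for u,_ in W])/4+[230,60];X=[x for _,x in W]
f=least_squares(lambda p:(wproj(s,world(p,X))-U).ravel(),[.575,-.066,-.295]);p=f.x
print(p,np.degrees(p[2]));print(f.fun.reshape(-1,2).round(1).tolist())
np.save('p.npy',p)
print('delta mm',(world(p,(0,-70,90))[0]-s['eef_pos'])*1000,'dicer y dir',-np.sin(p[2]),np.cos(p[2]))
E
```

```text
[ 0.57329993 -0.06614453 -0.28992074] -16.61123505280946
[[0.1, -0.9], [0.1, -1.1], [0.3, -0.0], [0.5, -0.2], [-0.0, 1.6], [0.0, 0.8], [-0.8, 0.5]]
delta mm [   0.57547006    7.34404166 -130.25406596] dicer y dir 0.2858762781038047 0.9582665357913299
```

```bash
python3 -m jog '{"travel":[[0.6,7.3,-10],[0,0,-35],[0,0,-35],[0,0,-30],[0,0,-15]],"dr":[[0,0,0.4],[0,0,0],[0,0,0],[0,0,0],[0,0,0]],"jaw":[125,125,125,125,125]}'
python3 -m jog '{"travel":[[0,0,0],[0,0,-2],[0,0,-2],[0,0,0]],"dr":[[0,0,0],[0,0,0],[0,0,0],[0,0,0]],"jaw":[125,125,125,125]}'
python3 - <<'E'
from h import *
s=get_state();print(s['contact_force'],s['eef_pos'],s['wrist_torque'])
cv2.imwrite('pics/w2.png',read_camera('wrist')[...,::-1][60:400,150:550])
p=np.load('p.npy');d=s['eef_pos']-[p[0],p[1],0];c,q=np.cos(p[2]),np.sin(p[2]);print('dicer',c*d[0]+q*d[1],-q*d[0]+c*d[1])
E
```

```text
time: 2.57
eef_pos: [0.5505, -0.1294, 0.0915]
tcp_rot: [0.8, 0.599, -0.002, -0.003]
contact_force: [0.9, -0.1, -0.3]
opening: 0.515
time: 2.9
eef_pos: [0.5548, -0.1327, 0.094]
tcp_rot: [0.801, 0.599, 0.001, 0.001]
contact_force: [0.1, 0.3, 0.1]
opening: 0.513
[0.13247229 0.26964625 0.11812431] [ 0.55481664 -0.13269896  0.0940092 ] [-0.04082383 -0.02053417  0.05838987]
dicer 0.0013144179991206838 -0.06906081486657718
```

View pics/w2.png

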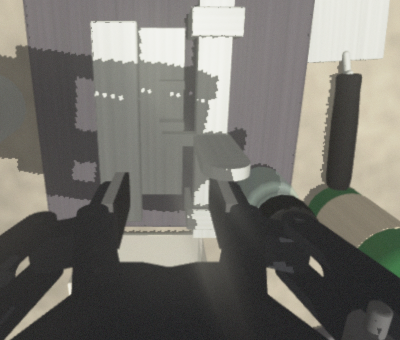

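Wrist view: the left finger at crop (117,195) is centred over the catch plate. The right finger at (225,200) is just behind the tab at (222,160), and the jar is clear. Now pressing.

```bash
for i in 1 2 3; do :; done
python3 -m jog '{"travel":[[0,0,-3],[0,0,-3],[0,0,0],[0,0,0]],"dr":[[0,0,0],[0,0,0],[0,0,0],[0,0,0]],"jaw":[125,125,125,125]}'
python3 -m jog '{"travel":[[0,0,-3],[0,0,-3],[0,0,0],[0,0,0]],"dr":[[0,0,0],[0,0,0],[0,0,0],[0,0,0]],"jaw":[125,125,125,125]}'
python3 -m jog '{"travel":[[0,0,-3],[0,0,0],[0,0,0]],"dr":[[0,0,0],[0,0,0],[0,0,0]],"jaw":[125,125,125]}'
```

```text
time: 3.28
eef_pos: [0.5536, -0.1329, 0.0862]
tcp_rot: [0.801, 0.598, -0.0, -0.0]
contact_force: [0.4, 0.4, 0.5]
opening: 0.51
time: 3.62
eef_pos: [0.5541, -0.1332, 0.0807]
tcp_rot: [0.801, 0.598, 0.0, 0.0]
contact_force: [-0.2, -0.7, 3.5]
opening: 0.511
time: 3.87
eef_pos: [0.5542, -0.1332, 0.0776]
tcp_rot: [0.801, 0.598, 0.0, 0.0]
contact_force: [0.3, -0.4, 3.4]
opening: 0.51
```

```bash
python3 -m jog '{"travel":[[0,0,-3],[0,0,0],[0,0,0]],"dr":[[0,0,0],[0,0,0],[0,0,0]],"jaw":[125,125,125]}'
python3 -m jog '{"travel":[[0,0,-3],[0,0,0],[0,0,0]],"dr":[[0,0,0],[0,0,0],[0,0,0]],"jaw":[125,125,125]}'
python3 -m jog '{"travel":[[0,0,-2],[0,0,0],[0,0,0]],"dr":[[0,0,0],[0,0,0],[0,0,0]],"jaw":[125,125,125]}'
```

```text
time: 4.12
eef_pos: [0.5541, -0.1332, 0.0746]
tcp_rot: [0.801, 0.598, 0.0, 0.0]
contact_force: [0.7, -0.6, 3.6]
opening: 0.509
time: 4.37
eef_pos: [0.5542, -0.1332, 0.0729]
tcp_rot: [0.801, 0.598, -0.0, 0.0]
contact_force: [-1.4, 0.5, 9.2]
opening: 0.513
time: 4.62
eef_pos: [0.5543, -0.1333, 0.0727]
tcp_rot: [0.801, 0.598, -0.0, -0.0]
contact_force: [-4.9, 1.3, 17.6]
opening: 0.515
```

```bash
python3 -m jog '{"travel":[[0,0,0.6],[1.4,4.8,0],[0,0,0],[1.4,4.8,0],[0,0,0]],"dr":[[0,0,0],[0,0,0],[0,0,0],[0,0,0],[0,0,0]],"jaw":[125,125,125,125,125]}'
python3 -m jog '{"travel":[[1.4,4.8,0],[1.4,4.8,0],[0,0,0],[0,0,0]],"dr":[[0,0,0],[0,0,0],[0,0,0],[0,0,0]],"jaw":[125,125,125,125]}'
```

```text
time: 5.03
eef_pos: [0.5576, -0.1262, 0.0729]
tcp_rot: [0.8, 0.599, -0.002, 0.003]
contact_force: [-4.2, -6.6, 13.1]
opening: 0.512
time: 5.37
eef_pos: [0.5608, -0.1167, 0.073]
tcp_rot: [0.801, 0.599, -0.001, 0.003]
contact_force: [-2.5, -5.8, 13.7]
opening: 0.51
```

```bash
python3 -m jog '{"travel":[[1.4,4.8,0],[1.4,4.8,0],[1.4,4.8,0],[0,0,0],[0,0,0]],"dr":[[0,0,0],[0,0,0],[0,0,0],[0,0,0],[0,0,0]],"jaw":[125,125,125,125,125]}'
python3 -m jog '{"travel":[[1.4,4.8,0],[1.4,4.8,0],[0,0,0],[0,0,0]],"dr":[[0,0,0],[0,0,0],[0,0,0],[0,0,0]],"jaw":[125,125,125,125]}'
python3 - <<'E'
from h import *
s=get_state()
p=np.load('p.npy');d=s['eef_pos']-[p[0],p[1],0];c,q=np.cos(p[2]),np.sin(p[2]);print('dicer',c*d[0]+q*d[1],-q*d[0]+c*d[1])
E
```

```text
time: 5.78
eef_pos: [0.5652, -0.1023, 0.073]
tcp_rot: [0.801, 0.599, -0.001, 0.003]
contact_force: [-2.7, -6.4, 13.5]
opening: 0.511
time: 6.12
eef_pos: [0.5681, -0.0927, 0.073]
tcp_rot: [0.801, 0.599, -0.001, 0.004]
contact_force: [-2.9, -6.7, 12.8]
opening: 0.512
dicer 0.0025886071138922703 -0.026897151012238253
```

```bash
python3 -m jog '{"travel":[[1.2,4.8,0],[0.5,2,0],[0,0,0],[0,0,0]],"dr":[[0,0,0],[0,0,0],[0,0,0],[0,0,0]],"jaw":[125,125,125,125]}'
python3 -m jog '{"travel":[[0.5,2,0],[0,0,0],[0,0,0]],"dr":[[0,0,0],[0,0,0],[0,0,0]],"jaw":[125,125,125]}'
```

```text
time: 6.45
eef_pos: [0.5698, -0.087, 0.0731]
tcp_rot: [0.801, 0.599, -0.001, 0.004]
contact_force: [-2.2, -11.2, 12.1]
opening: 0.51
time: 6.7
eef_pos: [0.5698, -0.087, 0.0731]
tcp_rot: [0.801, 0.599, -0.003, 0.005]
contact_force: [-6.3, -16.4, 11.7]
opening: 0.508
```

The bolt has stopped: position unchanged while the lateral force rises. I'll lift with the push held, then back off the tab and rise.

```bash
python3 -m jog '{"travel":[[0,0,6],[0,0,6],[0,0,6],[0,0,0],[0,0,0]],"dr":[[0,0,0],[0,0,0],[0,0,0],[0,0,0],[0,0,0]],"jaw":[125,125,125,125,125]}'
python3 -m jog '{"travel":[[-2,-6.7,0],[-2,-6.7,0],[0,0,0],[0,0,20],[0,0,30]],"dr":[[0,0,0],[0,0,0],[0,0,0],[0,0,0],[0,0,0]],"jaw":[125,125,125,125,125]}'
python3 -m jog '{"travel":[[0,0,35],[-5,-20,30],[0,0,0],[0,0,0]],"dr":[[0,0,0],[0,0,0],[0,0,0],[0,0,0]],"jaw":[125,125,125,125]}'
python3 - <<'E'
from h import *
s=get_state();im=read_camera('wrist')[...,::-1];p=np.load('p.npy')
c=cv2.resize(cv2.convertScaleAbs(im[60:210,230:430],alpha=1.3,beta=15),None,fx=4,fy=4,interpolation=cv2.INTER_CUBIC);cv2.imwrite('pics/w3.png',c)
Z=lambda X:((wproj(s,world(p,X))-[230,60])*4).round().tolist()
for b in(0,42,45):print(b,Z([(16,-47+b,108),(40,-47+b,108),(28,-53+b,120)]))
print('up/down corners',Z([(-40,-95,87),(-16,-95,87),(-40,20,87)]),Z([(-40,-95,75),(-16,-95,75),(-40,20,75)]))
sc=read_camera('scene')[...,::-1][145:285,180:370];cv2.imwrite('pics/s3.png',cv2.resize(sc,None,fx=4.2,fy=4.2,interpolation=cv2.INTER_CUBIC))
E
```

```text
time: 7.12
eef_pos: [0.5647, -0.0851, 0.0854]
tcp_rot: [0.801, 0.598, -0.006, -0.0]
contact_force: [-7.0, -15.9, -1.0]
opening: 0.509
time: 7.53
eef_pos: [0.5617, -0.0929, 0.1342]
tcp_rot: [0.801, 0.598, -0.002, -0.004]
contact_force: [0.7, -0.3, 0.1]
opening: 0.512
time: 7.87
eef_pos: [0.5609, -0.1148, 0.2056]
tcp_rot: [0.802, 0.598, 0.002, 0.002]
contact_force: [-0.6, 0.2, -1.0]
opening: 0.51
0 [[421.0, 540.0], [528.0, 540.0], [479.0, 582.0]]
42 [[424.0, 350.0], [536.0, 350.0], [486.0, 385.0]]
45 [[424.0, 336.0], [537.0, 336.0], [486.0, 371.0]]
up/down corners [[191.0, 701.0], [286.0, 701.0], [171.0, 229.0]] [[197.0, 683.0], [288.0, 683.0], [179.0, 229.0]]
```

View pics/w3.png

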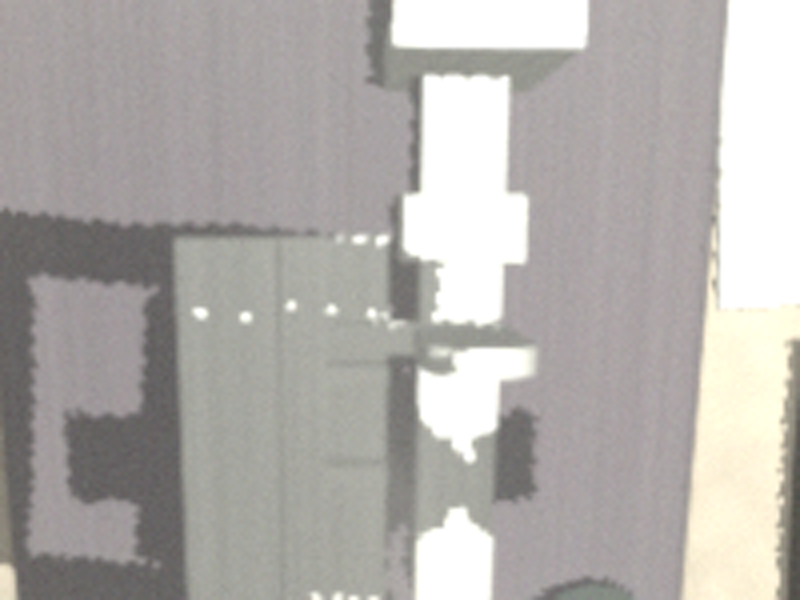

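Wrist view: the tab is home-ish (head's lower edge at row ~377; 371 predicted for 45 mm, 385 for 42). The catch height is not visible from here, so I'll check the scene camera.

View pics/s3.png

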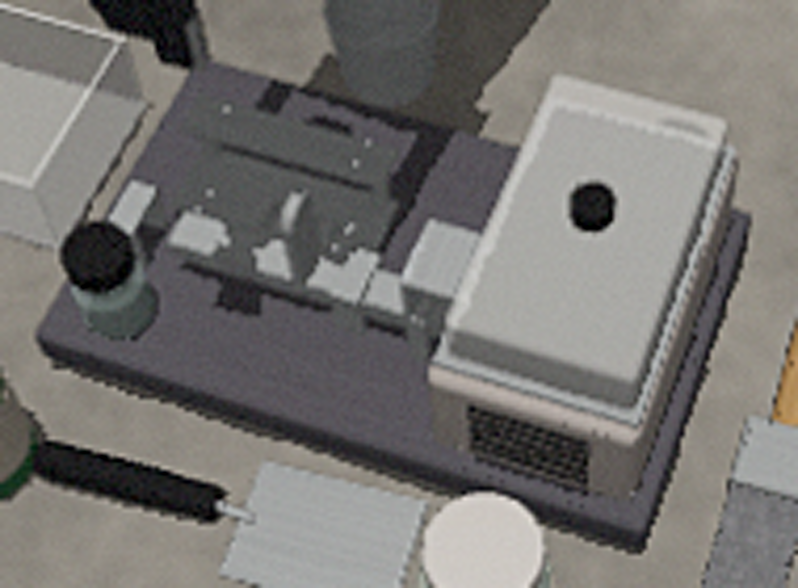

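```bash
python3 - <<'E'
from h import *
s=get_state();p=np.load('p.npy')
Z=lambda X:((wproj(s,world(p,X))-[230,60])*4).round().tolist()
S=lambda X:((proj('scene',world(p,X))-[180,145])*4.2).round().tolist()
for z in(87,81,75):
  C=[(-40,-95,z),(-16,-95,z),(-40,20,z),(-16,20,z)];print(z,'wrist',Z(C),'scene',S(C))
for b in(40,42,45):print(b,S([(28,-50+b,120),(28,-50+b,61)]))
E
```

```text
87 wrist [[201.0, 710.0], [297.0, 710.0], [183.0, 232.0], [291.0, 232.0]] scene [[199.0, 90.0], [179.0, 124.0], [399.0, 147.0], [381.0, 182.0]]
81 wrist [[205.0, 700.0], [299.0, 700.0], [187.0, 232.0], [293.0, 232.0]] scene [[201.0, 97.0], [181.0, 130.0], [400.0, 154.0], [382.0, 189.0]]
75 wrist [[208.0, 691.0], [300.0, 691.0], [191.0, 232.0], [294.0, 232.0]] scene [[202.0, 104.0], [183.0, 137.0], [400.0, 160.0], [383.0, 196.0]]
40 [[285.0, 197.0], [299.0, 262.0]]
42 [[288.0, 198.0], [302.0, 263.0]]
45 [[294.0, 199.0], [308.0, 265.0]]
```

The scene view is shadowed by the arm, and the gap beside the catch looks narrower than before, so it may be only half up. I'll move the arm away and compare with the first picture numerically.

```bash
python3 -m jog '{"travel":[[0,-38,8],[0,-38,8],[0,-38,8],[0,-38,0],[0,-38,0]],"dr":[[0,0,0],[0,0,0],[0,0,0],[0,0,0],[0,0,0]],"jaw":[125,125,125,125,125]}'
python3 - <<'E'
from h import *
f=lambda i:cv2.resize(i[150:240,195:295],None,fx=6,fy=6,interpolation=cv2.INTER_CUBIC)
im=read_camera('scene')[...,::-1];cv2.imwrite('pics/scene4.png',im)
cv2.imwrite('pics/cmp.png',cv2.resize(np.hstack([f(cv2.imread('pics/scene0.png')),f(im)]),(800,360)))
E
```

```text
time: 8.38
eef_pos: [0.5591, -0.3048, 0.225]
tcp_rot: [0.801, 0.599, -0.0, -0.002]
contact_force: [1.1, 0.4, -0.2]
opening: 0.511
```

View pics/cmp.png

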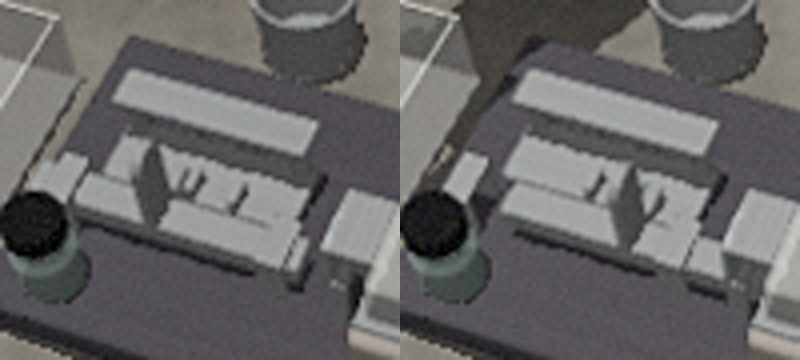

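Compared with the first picture, the plate is at the same place: its corner is at (518,70) now and was at (118,70) then. The tab has moved about 70 px, to (628,210). A numeric check follows.

```bash
python3 - <<'E'
from h import *
a=cv2.imread('pics/scene0.png',0);b=cv2.imread('pics/scene4.png',0);p=np.load('p.npy')
def tm(y0,y1,x0,x1,m=6,mx=6):
    r=cv2.matchTemplate(b[y0-m:y1+m,x0-mx:x1+mx],a[y0:y1,x0:x1],cv2.TM_CCOEFF_NORMED);_,v,_,l=cv2.minMaxLoc(r)
    c=r[max(l[1]-1,0):l[1]+2,l[0]].ravel();d=(c[0]-c[2])/(2*(c[0]-2*c[1]+c[2])) if len(c)==3 else 0
    return round(v,3),l[0]-mx,round(l[1]-m+d,2)
print('plate',tm(164,184,222,278));print('tab',tm(185,205,229,238,8,25))
S=lambda X:proj('scene',world(p,X))
for z in(81,):print('plate dz6 px',(S((-28,-37,81))-S((-28,-37,87))).round(2))
for d in(40,42,45):print(d,(S((28,-50+d,100))-S((28,-50,100))).round(2))
for n,r in dict(jar=(193,228,193,220),cup=(135,172,255,290),bottle=(212,266,150,190),salt=(260,306,278,314),scraper=(248,292,190,282),brush=(210,292,345,382)).items():print(n,tm(*r))
E
```

```text
plate (0.986, 0, np.float32(-0.01))
tab (0.91, 19, np.float32(6.07))
plate dz6 px [[0.33 1.63]]
40 [[17.41  5.2 ]]
42 [[18.29  5.46]]
45 [[19.61  5.86]]
jar (0.803, 0, np.float32(-0.05))
cup (0.826, 0, np.float32(0.16))
bottle (0.913, 0, np.float32(0.09))
salt (0.998, 0, np.float32(-0.01))
scraper (0.996, 0, np.float32(-0.01))
brush (0.993, 0, np.float32(-0.02))
```

```bash
python3 -c "
from plant import *
print(get_state()['contact_force'],sign_off())"
```

```text
the job is handed in; nothing more can be done
[-0.26521089 -3.36442468 -0.22082099] None
```

The bolt is home and the catch has sprung back up behind it. I handed the job in at about 8.4 s of robot time.

**What I did:** one fingertip pressed the catch plate to its hard stop, reaching about 18 N. I eased that to about 13 N and held it while the other fingertip pushed the tab about 45 mm. The bolt then stood still while the push rose to about 16 N. I lifted off, backed away from the tab and moved the arm clear.

**Last checks (scene camera, before and after):**
- **Catch:** the plate is back at its original height, with a 0.0 px shift; 6 mm down would have shown 1.6 px.
- **Bolt:** the tab moved 19 px across and 6 px down, against 19.6 and 5.9 predicted for full travel. An image check is only good to about 2 mm, so what really shows the bolt is home is that it stopped dead and the catch came fully up.
- **Bystanders:** the spice jar, cup, bottle, salt jar, scraper and brush show no shift. The match was weaker for the spice jar and cup (0.80 and 0.83), possibly because of the arm's shadow. I did not check the tub by number, but the arm only passed well above it.

**One reading disagreed:** the last force reading at hand-in was -3.4 N along y. The tool was in free air, and the reading just before was about 1 N, so I take it as a leftover of the arm's braking, but I did not recheck it.

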